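Turn a circuit board over in its rework frame and lock it

ROBOT

A 6-joint arm with a two-finger parallel gripper is mounted at the origin on a cart in front of the work surface, level with it; the furniture and walls round the work are solid. World frame = base frame: x ahead of the robot, y to its left, z up, the work surface at z = 0. Lengths are in m, angles in rad, forces in N, time in s.
With the tool pointing down it reaches from about 0.4 to 0.925 m from the base axis. Payload 12.5 kg.
Tool frame: the origin (TCP) lies between the finger pads; the fingertips stand 11 mm ahead of it and the grasp point (between the pads) lies 8 mm behind it; z points along the fingers, y is the line along which they close (so a half turn about z gives the same grasp; the last joint's range is limited). The gripper opens to 95 mm and grips with 3 to 60 N. Pads are 20 mm wide; open, the fingers measure 119 mm over their backs; the gripper's body (75 mm by 180 mm) begins 59 mm behind the grasp point.
Start: joints at [-0.106, 0.491, 1.559, -0, 1.092, -0.106], TCP at [0.625, 0, 0.226] pointing down, gripper open.
Joint ranges: [-3.1, 3.1], [-0.84, 2.19], [0.05, 2.79], [-1.13, 4.28], [0.06, 2.93], [-2.69, 2.69]. Speed limits (rad/s): [2.22, 2.22, 2.79, 3.14, 3.14, 3.14].

INTERFACE

Orientations are given as a unit quaternion [w, x, y, z].
In Python, from rig import arm gives the robot as it stands. The module is installed in compiled form; this text tells all that it offers.
- The arm moves only by the tool send_rows, never from a script. Its argument "targets" is a list that holds one entry, the list of rows, each a list of 6 numbers: the shift along the tool's x, y, z in mm, then the turn, a rotation vector about the tool's x, y, z in rad. In form: [[[tx, ty, tz, rx, ry, rz], ...]]. A call has 1 to 12 rows; each row shifts and turns the commanded pose from where the row before left it, along the tool's axes as they then stand; what a row does not reach is not made up. A row lasts 1/12 s, in which the tool goes at most 41.7 mm and 7.16 degrees, less where a joint would pass 70% of its speed; a pose out of reach is approached as far as the arm can. A call is refused whole if a number of a shift passes 41.7 or a number of a turn 0.125, either way. A call with a gripper value outside its range is refused whole. "fingers" is the finger opening in mm, from 0 to 95.1, set as the call begins (left out, the last holds). The fingers move at their own pace and stop on an object; "newtons" is the grip in N (left out, the last holds). Time passes only in rows, so rows that do not move let the fingers close. It gives the time, the measured TCP pose, the force, the opening and the grip force at its end, in the units of the state.
- arm.get_state(): the state, without advancing time (a new reading comes with each control period).
- arm.grab_frame(name): name is "scene" or "side" or "wrist"; returns a dict with "pixels" (384x512x3 uint8, red, green, blue), "depth" (384x512 float32, m along the optical axis (not along the pixel's ray), 0 where there is no reading), "vertical_fov" (degrees; the focal length in pixels is half the picture's height over the tangent of half this angle, whatever the lens; pixels are square), "cx", "cy" (the principal point, pixels), "k1" (the pictures are not rectified: a ray, as slopes to the right and down, at radius r is drawn at 1 + k1 r^2 times it, then the intrinsics apply), "R" (3x3) and "t" (3): a world point X has camera coordinates R X + t. Camera axes: x right, y down, z forward; pixel columns grow to the right and rows downward; lengths in m; the calibration is good to about 2 mm. A picture is of the moment at which its call begins.
- arm.finish_job(): hands the job in; it is judged then, once.
Trained networks look in the newest picture that a camera, given by its name, has taken for a name from the list of things; names that differ only in an ending like _2 or _b are one class to them, and where a whole thing is asked for, a point or a joint stands for the part that bears it (a point fixed in the world has none). Each returns a list of dicts, best first, with "score" (0 to 1); they miss things now and then, are a little off and sometimes report something else, mostly with a low value. They report only what shows in the picture. A call takes as long as a camera call.
- arm.recognise(camera, name): "xy" ([column, row] in pixels, amid what is visible of it).
The state is a dict: "time_s": time; "q": joint angles; "qvel": joint speeds; "joint_torque": joint torques, N m; "position": TCP position; "tool_rot": TCP orientation; "ft_force": force on the tool from outside, world axes, zero at the start; "ft_torque": the same for the moment, N m; "grip_width": opening from 0.0 (shut) to 1.0 (fully open); "gripper_force": force on a finger pad.
Only numpy, scipy, OpenCV 4.12 (cv2) and the standard library are available. Lean on these libraries where they do the work, as an engineer would, in place of code of your own. Each camera call takes 0.05 s, during which the arm holds its last target. There are 200 camera calls.

TASK

The cell counter's circuit board is held in the rework frame on the table: turn it over about its long axis so that the side with the electronic parts faces down and the board lies level, then turn the T-shaped knob on the frame clockwise until the clamp grips the drum firmly, but do not overtighten it. Handle the board only by the round bars of its carrier, never by the board or its parts, and leave the other things on the table where they are.

Things in the scene. Friction and masses are not known exactly. Their poses are not given: they have to be found in the camera images.
- board: green circuit board, 84 x 164 x 3 mm, fixed in the carrier; origin at its centre, on the turning axis, 150 mm above the table. y is its long direction and the level turning axis; z points out of the side with the electronic parts (up to 18 mm tall), the other side has only solder dots. At the start z points up, leaning up to 0.35 rad about y.
- bar_a (a point): middle of one of the carrier's two round steel bars: diameter 12 mm, free length 175 mm along the board's y, 80 mm from the turning axis along the board's +x. Axes as the board's. A gap of 32 mm separates bar and board. Hold it here to turn the board; a grasp across the round bar may pivot on it all the way.
- bar_b (a point): middle of the other bar, alike, 80 mm from the turning axis along the board's -x. The path of the bars is clear but for the uprights beyond their ends (inner faces 109 mm from the middle).
- carrier (a joint): angle of the carrier about the stand's y axis, rad; 0 is level with the parts up, pi or -pi level with the parts down; it turns 3.7 rad either way. Nearly balanced; while unclamped it stays where it is left, held by a friction of 0.08 N m.
- knob_grip (a point): centre of the black T-bar of the clamp knob: 74 mm long, 12 mm thick, 24 mm high, centre 238 mm above the table, over the left end of the frame, 143 mm from the board's centre along the stand's y. Its x is the bar's long direction, z the vertical turning axis. Nothing near it is higher.
- knob (a joint): knob angle, rad, growing clockwise seen from above; range 0 to 5, loose at the start (0 to 0.4). Turning takes 0.2 N m of friction while loose (judge it while turning slowly); the shoe meets the drum somewhere between 0.8 and 2.4 (differs each time: feel or look for it), from there the torque grows by 0.37 N m per rad. Stop when it has grown by 0.15 to 0.2 N m. The knob stays where it is left.
- clamp: clamp screw under the knob, lowered 5 mm per rad of the knob, with a black brake shoe (30 x 24 x 10 mm, seat height differs each time) at its foot that presses on the top of the drum and so locks the carrier. Beyond first touch it presses with 75 N per rad of the knob: 15 N is firm, 65 N overtightened; above 40 N it eases back to 40 N when let go. Origin at the screw's foot.
- drum: dark steel drum on the left end of the carrier's axle, radius 25 mm, 30 mm long along the turning axis, turning with the carrier; origin on the axis at its inner end, 128 mm from the board's centre
- stand: grey base plate (150 x 310 mm, top 16 mm above the table) with two aluminium uprights, fixed to the table, carrying the frame; origin on the table under the board's centre, x across, y along the turning axis towards the knob
- forceps: bystander, leave alone: thin steel forceps, 123 mm, lying flat near the stand; origin at the centre of its underside
- glass_beaker: bystander, leave alone: small glass beaker, 44 mm wide, 55 mm high; origin at the centre of its underside
- slide_pack: bystander, leave alone: small carton, 28 x 80 x 27 mm; origin at the centre of its underside
- specimen_cup: bystander, leave alone: round screw-lid cup, 63 mm wide, 65 mm high; origin at the centre of its underside
- label_tape: bystander, leave alone: roll of tape lying flat, 62 mm wide, 19 mm high; origin at the centre of its underside
- lens_tissue: bystander, leave alone: flat booklet, 58 x 85 x 12 mm; origin at the centre of its underside
- petri_0: bystander, leave alone: lidded dish, 62 mm wide, 16 mm high; origin at the centre of its underside

How it is judged:
On the way, in this order (a step that is already met when the one before it is completed fails the run):
1. the board lies level with its parts facing down, within 5 degrees, while the clamp is still off the drum (angle between board's own z axis and vertical above 3.05 rad and contact force between clamp and drum below 1 N), for 0.2 s.
2. the clamp shoe presses on the drum with more than 15 N (contact force between clamp and drum above 15 N), for 0.2 s.
At the end, for the whole second after the job is handed in: The board is at rest with its parts side facing straight down within 5 degrees (0.09 rad), and the knob is tightened so that the shoe presses on the drum with more than 15 N (never more than 65 N) (angle between board's own z axis and vertical above 3.05 rad and contact force between clamp and drum above 15 N and angular speed of board below 0.1 rad/s); the robot touches nothing.
It fails at once if the board or its parts are touched with more than 5 N (contact force between any of the fingers, the arm and board above 5 N).
It fails at once if the clamp is overtightened (more than 65 N on the drum) (contact force between clamp and drum above 65 N).
It fails at once if one of the other things on the table is moved by more than 30 mm (distance of any of forceps, glass_beaker, slide_pack, specimen_cup, label_tape, lens_tissue, petri_0 from where it was at the start of the episode above 0.03 m).
It also fails if it takes over 72 s, if anything falls off the work surface, if the arm or the gripper's body presses on something with over 40 N, if the wrist force passes 120 N, or if a joint passes its speed limit or range.

## Working session

There is one attempt and no reset: what is moved stays moved. The work goes in short steps, Python scripts to look and compute and a tool call to move; the robot and the scene stay as the last step left them, time stands still between calls to the robot, and variables do not carry over. Pictures are saved under pics/ and viewed, at most 10 in all, crops included, and the job is handed in when it is done.

Besides the shell and the picture viewer there is one more tool, called as name([rows], argument=value, ...), one row to a line, values as JSON. send_rows: Moves the arm, as the interface text tells. Its arguments: {"type":"object","properties":{"targets":{"type":"array"},"fingers":{"type":"number"},"newtons":{"type":"number"}},"required":["targets"]}

```bash
mkdir -p pics
cat > h.py <<'E'
import numpy as np, cv2
from rig import arm
from scipy.spatial.transform import Rotation as Rn
def cam(name):
    f=arm.grab_frame(name); h,w=f["depth"].shape
    F=h/2/np.tan(np.radians(f["vertical_fov"])/2)
    f["K"]=np.array([[F,0,f["cx"]],[0,F,f["cy"]],[0,0,1.]]); f["D"]=np.array([f["k1"],0,0,0.])
    return f
def cloud(f):
    h,w=f["depth"].shape
    uv=np.stack(np.meshgrid(np.arange(w),np.arange(h)),-1).reshape(-1,1,2).astype(float)
    n=cv2.undistortPoints(uv,f["K"],f["D"]).reshape(h,w,2)
    z=f["depth"][...,None]; c=np.concatenate([n*z,z],-1)
    return (c-f["t"])@f["R"]
def save(f,n): cv2.imwrite("pics/"+n,cv2.cvtColor(f["pixels"],cv2.COLOR_RGB2BGR))
E
python3 - <<'E'
from h import *
for c in ("scene","side"):
    f=cam(c); save(f,c+"0.png"); P=cloud(f)
    print(c,"pos",-np.array(f["R"]).T@f["t"])
    for n in ["board","bar_a","knob_grip","drum","stand","clamp"]:
        for r in arm.recognise(c,n)[:3]:
            u,v=np.round(r["xy"]).astype(int); print(n,r["score"],u,v,P[v,u].round(3))
    a=cam(c)
s=arm.get_state(); print(s)
E
```

```text
scene pos [-0.38598254 -0.47434214  0.72247263]
board 0.98 268 197 [ 0.504 -0.043  0.151]
board 0.22 232 163 [0.519 0.102 0.236]
bar_a 0.59 266 195 [ 0.512 -0.031  0.151]
knob_grip 0.51 233 162 [0.523 0.1   0.238]
drum 0.55 264 197 [ 0.493 -0.034  0.153]
drum 0.42 230 187 [0.497 0.1   0.155]
stand 0.45 326 237 [ 0.526 -0.244  0.045]
side pos [0.29459671 1.47231841 0.73953639]
board 0.65 263 191 [ 0.491 -0.031  0.16 ]
bar_a 0.72 259 196 [0.497 0.033 0.163]
knob_grip 0.75 250 184 [0.518 0.115 0.238]
drum 0.69 247 206 [0.525 0.125 0.159]
stand 0.63 256 210 [0.498 0.09  0.131]
clamp 0.58 249 200 [0.519 0.119 0.18 ]
{'time_s': 0.8, 'q': array([-1.05594483e-01,  4.90896537e-01,  1.55887791e+00,  9.64631897e-06,
        1.09170857e+00, -1.05643482e-01]), 'qvel': array([ 0.00048116, -0.00143215, -0.00081783, -0.00054613,  0.00036746,
        0.00018837]), 'joint_torque': array([-1.49313488e-03, -6.12414837e+01, -2.58421862e+01,  6.91863801e-02,
        4.43746406e-02, -7.09369033e-05]), 'position': array([6.25025060e-01, 2.57604550e-05, 2.25670714e-01]), 'tool_rot': array([3.99423278e-05, 7.07091028e-01, 7.07122531e-01, 3.77889053e-05]), 'ft_force': array([-0.18339469,  0.32844907,  0.77162539]), 'ft_torque': array([-0.06590233,  0.01012436,  0.03781852]), 'gripper_force': 0.0, 'grip_width': 1.0023992747684236}
```

View images.

Run:
```python
import cv2
a=cv2.imread("pics/scene0.png")[110:310,140:400];b=cv2.imread("pics/side0.png")[110:310,140:400]
cv2.imwrite("pics/both.png",cv2.vconcat([cv2.resize(a,(390,300)),cv2.resize(b,(390,300))]))
a=cv2.resize(a,(780,600));cv2.imwrite("pics/sc.png",a)
b=cv2.resize(b,(780,600));cv2.imwrite("pics/sd.png",b)
```

```text
(no output)
```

View pics/sc.png

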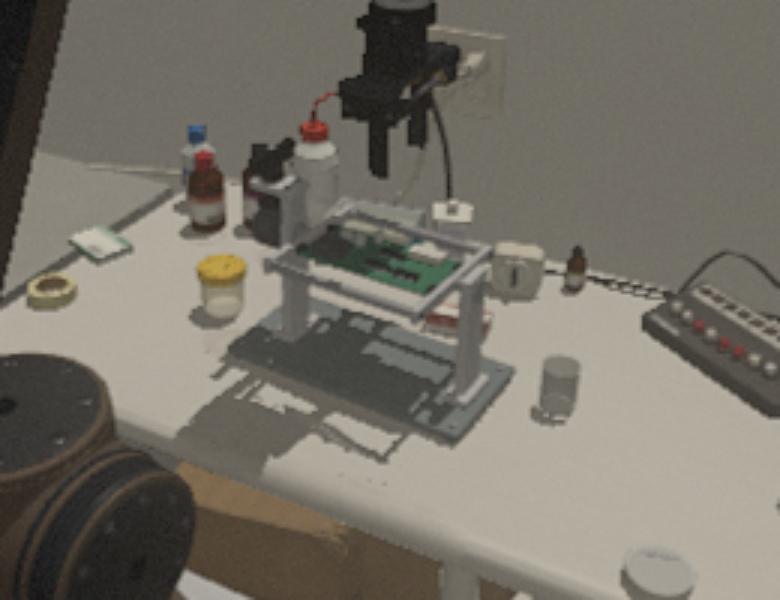

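View pics/sd.png

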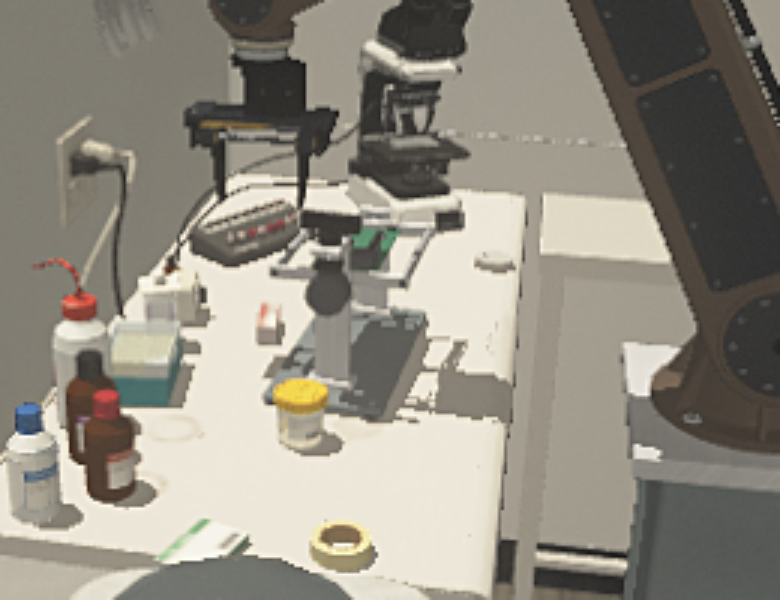

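I see the frame mid-table with parts up; knob at the far-left end (scene ~ (233,162), side ~ (250,184)), drum under it. Now fit the stand axis, bars and tilt from the clouds.

Run:
```python
from h import *
A=[];C=[]
for c in ("scene","side","wrist"):
    f=cam(c)
    if c=="wrist": save(f,"w0.png")
    P=cloud(f).reshape(-1,3); I=f["pixels"].reshape(-1,3).astype(int); m=f["depth"].ravel()>0
    m&=(abs(P[:,0]-.52)<.2)&(abs(P[:,1]+.03)<.25)
    p=P[m];i=I[m]
    g=(i[:,1]>i[:,0]*1.3)&(i[:,1]>i[:,2]*1.15)&(p[:,2]>.1)&(p[:,2]<.2)
    G=p[g]; print(c,"green",g.sum())
    if g.sum()>30:
        for _ in range(4):
            k=np.linalg.svd(G-G.mean(0),full_matrices=False)[2]; d=(G-G.mean(0))@k[2]; G=G[abs(d)<max(.003,1.5*d.std())]
        print(" mean",G.mean(0).round(4),"n",k[2].round(3),len(G)); print("rng",G.min(0).round(3),G.max(0).round(3))
        r=cv2.minAreaRect((G[:,:2]*1000).astype(np.float32)); print(r)
    b=(p[:,2]>.01)&(p[:,2]<.022)
    print(" base",cv2.minAreaRect((p[b][:,:2]*1000).astype(np.float32)), b.sum())
    t=(p[:,2]>.232)&(p[:,2]<.258)&(p[:,1]>.05)&(i.max(1)<90)
    if t.sum()>8: print(" Tbar",cv2.minAreaRect((p[t][:,:2]*1000).astype(np.float32)),p[t].mean(0), t.sum(),p[t][:,2].max())
    np.savez("c_%s.npz"%c,p=p,i=i)
    if c=="wrist":
      for n in ["board","bar_a","knob_grip","drum"]:
        for r in arm.recognise(c,n)[:3]: print(n,r["score"],np.round(r["xy"]), cloud(f)[int(r["xy"][1]),int(r["xy"][0])].round(3))
```

```text
scene green 163
 mean [ 0.4988 -0.0769  0.1504] n [ 0.035 -0.003  0.999] 163
rng [ 0.465 -0.113  0.146] [ 0.548 -0.     0.153]
((506.8049011230469, -56.45830154418945), (111.82624816894531, 81.82527160644531), 87.319091796875)
 base ((545.8165893554688, -25.009262084960938), (472.3760986328125, 230.4012451171875), 86.96707153320312) 2068
 Tbar ((520.35107421875, 107.136474609375), (13.876551628112793, 78.36306762695312), 82.87955474853516) [0.5135275  0.1052483  0.24191132] 91 0.25067874702657833
side green 64
 mean [ 0.4913 -0.0722  0.1519] n [ 0.022 -0.012  1.   ] 57
rng [ 0.465 -0.113  0.149] [ 0.522 -0.023  0.156]
((494.6109924316406, -68.26934814453125), (88.07240295410156, 55.79601287841797), 86.74800109863281)
 base ((530.203857421875, 17.053192138671875), (433.5257568359375, 258.55517578125), 59.933570861816406) 926
 Tbar ((519.5546875, 114.72493743896484), (12.686294555664062, 69.28679656982422), 85.37930297851562) [0.51815845 0.11394292 0.24038382] 90 0.2505652493245326
wrist green 7104
 mean [0.5169 0.002  0.1509] n [-0.034  0.003 -0.999] 7079
rng [ 0.469 -0.119  0.147] [0.558 0.05  0.155]
((509.5135803222656, -34.10054016113281), (165.13624572753906, 84.1360855102539), 85.32527160644531)
 base ((545.298828125, -7.6816864013671875), (422.5437927246094, 268.6788635253906), 67.08387756347656) 10713
 Tbar ((530.00390625, 107.94476318359375), (12.608906745910645, 56.835506439208984), 84.10550689697266) [0.54073541 0.10558903 0.24653899] 3150 0.25268260008552973
board 0.68 [121. 198.] [0.513 0.007 0.151]
board 0.25 [ 72. 223.] [ 0.367 -0.072  0.004]
bar_a 0.69 [121. 179.] [0.515 0.023 0.151]
drum 0.7 [135.  65.] [0.54  0.106 0.165]
drum 0.27 [126. 180.] [0.518 0.023 0.151]
```

View pics/w0.png

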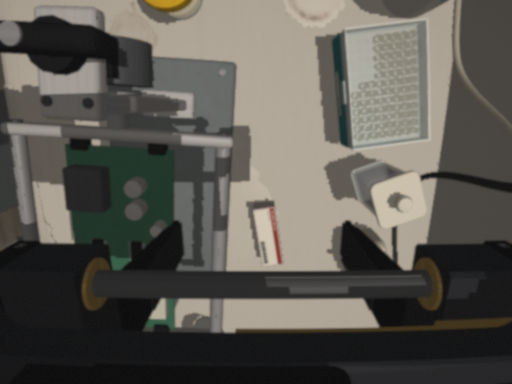

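The wrist picture shows the board with bar_a along column ~222 (rows 140–330) and the T-bar at top left (~(60,42)), lying across the axis. Checking the bars against the fit.

Run:
```python
import numpy as np
c0=np.array([.5095,-.0341]);a=np.radians(85.3);ys=np.array([np.cos(a),np.sin(a)]);xs=np.array([ys[1],-ys[0]])
for n in ("wrist","scene","side"):
    d=np.load("c_%s.npz"%n);p=d["p"]
    q=(p[:,:2]-c0);u=q@xs;v=q@ys;z=p[:,2]
    for s in (1,-1):
        m=(abs(u-s*.08)<.014)&(abs(v)<.08)&(abs(z-.15)<.025)
        if m.sum()>10:
            print(n,s,m.sum(),"u %.4f z %.4f..%.4f umin/max %.4f %.4f"%(np.median(u[m]),np.percentile(z[m],5),np.percentile(z[m],97),np.percentile(u[m],3),np.percentile(u[m],97)),np.polyfit(v[m],u[m],1).round(4))
    m=(z>.19)&(z<.26)&(abs(v-.143)<.045)&(abs(u)<.05)
    print("high",[ (round(l,3),int((m&(abs(z-l)<.005)).sum())) for l in np.arange(.19,.26,.01)])
    m&=(z>.23)
    if m.sum(): print("T u",np.percentile(u[m],[2,50,98]).round(4),"v",np.percentile(v[m],[2,50,98]).round(4),"slope",np.polyfit(u[m],v[m],1).round(3))
```

```text
wrist 1 2071 u 0.0805 z 0.1486..0.1536 umin/max 0.0745 0.0856 [-0.0075  0.0804]
wrist -1 1652 u -0.0766 z 0.1509..0.1589 umin/max -0.0832 -0.0736 [-0.0051 -0.0771]
high [(np.float64(0.19), 103), (np.float64(0.2), 276), (np.float64(0.21), 4369), (np.float64(0.22), 469), (np.float64(0.23), 781), (np.float64(0.24), 549), (np.float64(0.25), 2909), (np.float64(0.26), 0)]
T u [-0.0078  0.0181  0.0363] v [0.137  0.1417 0.1485] slope [0.016 0.142]
scene 1 142 u 0.0755 z 0.1426..0.1534 umin/max 0.0715 0.0819 [-0.0109  0.0757]
scene -1 179 u -0.0841 z 0.1482..0.1582 umin/max -0.0877 -0.0767 [-0.0083 -0.0836]
high [(np.float64(0.19), 9), (np.float64(0.2), 32), (np.float64(0.21), 81), (np.float64(0.22), 22), (np.float64(0.23), 37), (np.float64(0.24), 42), (np.float64(0.25), 40), (np.float64(0.26), 0)]
T u [-0.0397 -0.0071  0.0365] v [0.1346 0.1383 0.1479] slope [-0.056  0.139]
side 1 46 u 0.0779 z 0.1452..0.1545 umin/max 0.0744 0.0845 [-0.0028  0.0785]
side -1 51 u -0.0809 z 0.1540..0.1601 umin/max -0.0853 -0.0748 [-0.0168 -0.0804]
high [(np.float64(0.19), 14), (np.float64(0.2), 15), (np.float64(0.21), 49), (np.float64(0.22), 27), (np.float64(0.23), 50), (np.float64(0.24), 54), (np.float64(0.25), 45), (np.float64(0.26), 0)]
T u [-0.0351 -0.0005  0.0365] v [0.1398 0.1474 0.1548] slope [-0.03   0.147]
```

send_rows([
  [[-20,-18,0,0,0,0],[-20,-18,0,0,0,0],[0,0,0,0,0,0.075],[0,0,20,0,0,0],[0,0,10,0,0,0],[0,0,0,0,0,0],[0,0,0,0,0,0]],
], fingers=28, newtons=15)

```text
time_s: 1.73
position: [0.589, -0.0398, 0.1953]
tool_rot: [-0.001, 0.733, 0.68, -0.0]
ft_force: [0.1, -0.3, -1.0]
grip_width: 0.566
gripper_force: 0.0
```

```bash
cat >> h.py <<'E'
c0=np.array([.5095,-.0341]);ya=np.radians(85.73);ys=np.array([np.cos(ya),np.sin(ya)]);xs=np.array([ys[1],-ys[0]])
def st():
    s=arm.get_state(); p=s["position"]; q=p[:2]-c0
    w,x,y,z=s["tool_rot"]; R=Rn.from_quat([x,y,z,w]).as_matrix()
    g=p-0.008*R[:,2]; e=g[:2]-c0
    print("t",s["time_s"],"tcp",p.round(4),"grasp u,v,z",(e@xs).round(4),(e@ys).round(4),g[2].round(4),"tool y",R[:,1].round(3),"F",s["ft_force"].round(1),"T",s["ft_torque"].round(2),"w",round(s["grip_width"]*95.1,1),s["gripper_force"])
    return s
E
python3 - <<'E'
from h import *
st();f=cam("wrist");save(f,"w1.png");P=cloud(f).reshape(-1,3);m=f["depth"].ravel()>0
u=(P[:,:2]-c0)@xs;v=(P[:,:2]-c0)@ys;z=P[:,2]
for s in (1,-1):
    k=m&(abs(u-s*.08)<.014)&(abs(v)<.08)&(abs(z-.15)<.02)
    if k.sum()>20: print(s,k.sum(),np.percentile(u[k],[3,50,97]).round(4),np.percentile(z[k],[5,50,97]).round(4),np.polyfit(v[k],u[k],1).round(4),v[k].min(),v[k].max())
E
```

```text
t 1.7333 tcp [ 0.589  -0.0398  0.1953] grasp u,v,z 0.0797 0.0002 0.2033 tool y [ 0.997 -0.074 -0.001] F [ 0.1 -0.3 -1. ] T [0.01 0.01 0.06] w 53.8 0.0
1 3168 [0.0743 0.0801 0.0855] [0.1487 0.152  0.1536] [0.0015 0.0799] -0.07996395396963539 0.07968227754711936
-1 3307 [-0.0828 -0.0759 -0.0734] [0.1509 0.1567 0.159 ] [-0.0107 -0.0764] -0.07995860448618218 0.07999456586766657
```

View pics/w1.png

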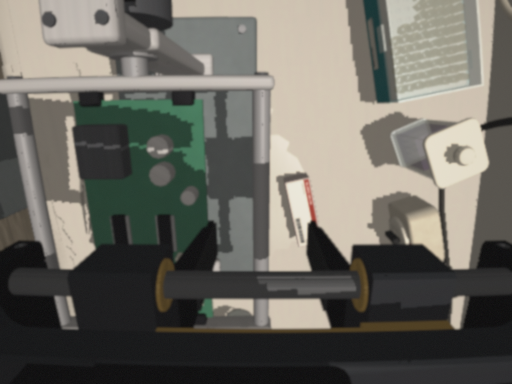

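Bar_a (col 262) is centred between the fingers (212–312). Let the fingers reach 28 mm, descend, then grip.

send_rows([
  [[0,0,0,0,0,0],[0,0,0,0,0,0],[0,0,0,0,0,0],[0,0,0,0,0,0],[0,0,0,0,0,0],[0,0,10,0,0,0],[0,0,15,0,0,0],[0,0,15,0,0,0],[0,0,10,0,0,0],[0,0,6,0,0,0],[0,0,0,0,0,0],[0,0,0,0,0,0]],
], fingers=28)

```text
time_s: 2.78
position: [0.5891, -0.04, 0.1396]
tool_rot: [-0.0, 0.733, 0.68, -0.0]
ft_force: [0.3, -0.3, 0.3]
grip_width: 0.292
gripper_force: 0.0
```

send_rows([
  [[0,0,0,0,0,0],[0,0,0,0,0,0],[0,0,0,0,0,0],[0,0,0,0,0,0],[0,0,0,0,0,0],[0,0,0,0,0,0]],
], fingers=0, newtons=15)

```text
time_s: 3.28
position: [0.5883, -0.0399, 0.1398]
tool_rot: [-0.001, 0.733, 0.68, -0.0]
ft_force: [-5.2, -0.5, 2.0]
grip_width: 0.119
gripper_force: 15.0
```

Run:
```python
from h import *
s=st()
# arc rows: from t=0.034 to -pi, 36 rows; tool x=ys, tool y=xs, tool z=down
th=np.linspace(.034,-np.pi,37); y=80*np.cos(th); z=80*np.sin(th)  # z down positive
d=np.c_[np.diff(y),np.diff(z)]
print(np.round(d,1).tolist())
```

```text
t 3.2833 tcp [ 0.5883 -0.0399  0.1398] grasp u,v,z 0.079 0.0001 0.1478 tool y [ 0.997 -0.075 -0.001] F [-5.2 -0.5  2. ] T [ 0.01  0.97 -0.06] w 11.3 14.99922126531601
[[-0.1, -7.1], [-0.7, -7.0], [-1.3, -6.9], [-1.9, -6.8], [-2.5, -6.6], [-3.1, -6.3], [-3.6, -6.1], [-4.1, -5.7], [-4.6, -5.3], [-5.1, -4.9], [-5.5, -4.4], [-5.9, -3.9], [-6.2, -3.4], [-6.5, -2.8], [-6.7, -2.3], [-6.9, -1.7], [-7.0, -1.0], [-7.0, -0.4], [-7.1, 0.2], [-7.0, 0.8], [-6.9, 1.4], [-6.8, 2.0], [-6.6, 2.6], [-6.3, 3.2], [-6.0, 3.7], [-5.6, 4.2], [-5.2, 4.7], [-4.8, 5.2], [-4.3, 5.6], [-3.8, 5.9], [-3.3, 6.2], [-2.7, 6.5], [-2.1, 6.7], [-1.5, 6.9], [-0.9, 7.0], [-0.3, 7.0]]
```

Gripped. Turn bar_a up and over in three arcs.

send_rows([
  [[0,-1.1,-7.1,0,0,0],[0,-0.7,-7.0,0,0,0],[0,-1.3,-6.9,0,0,0],[0,-1.9,-6.8,0,0,0],[0,-2.5,-6.6,0,0,0],[0,-3.1,-6.3,0,0,0],[0,-3.6,-6.1,0,0,0],[0,-4.1,-5.7,0,0,0],[0,-4.6,-5.3,0,0,0],[0,-5.1,-4.9,0,0,0],[0,-5.5,-4.4,0,0,0],[0,-5.9,-3.9,0,0,0]],
])

```text
time_s: 4.28
position: [0.5531, -0.0373, 0.2142]
tool_rot: [0.004, 0.733, 0.68, 0.004]
ft_force: [11.7, 0.9, 11.5]
grip_width: 0.124
gripper_force: 15.0
```

Run:
```python
from h import *
f=cam("side");s=st();save(f,"s2.png")
w=cam("wrist");a=f["pixels"][140:290,190:390];a=cv2.resize(a,(600,450)) if 0 else cv2.resize(a,(400,300))
b=cv2.resize(w["pixels"],(400,300))
cv2.imwrite("pics/m2.png",cv2.cvtColor(cv2.hconcat([a,b]),cv2.COLOR_RGB2BGR)); st()
for g in (w,f):
    P=cloud(g).reshape(-1,3);m=g["depth"].ravel()>0
    u=(P[:,:2]-c0)@xs;v=(P[:,:2]-c0)@ys;z=P[:,2]
    for lo,hi in ((-.08,-.05),(.02,.08)):
      for r0 in (1,-1):
        k=m&(v>lo)&(v<hi)&(abs(np.hypot(u,z-.15)-.08)<.012)&(r0*u>0.02)&(r0*(z-.15)>0)
        if k.sum()>20: print(lo,r0,k.sum(),np.median(u[k]).round(4),np.median(z[k]-.15).round(4),z[k].max()-.15)
```

```text
t 4.3333 tcp [ 0.552  -0.0372  0.2149] grasp u,v,z 0.0425 0.0001 0.2229 tool y [ 0.997 -0.075  0.011] F [ 7.6  2.  14.3] T [ 0.15 -1.59  0.01] w 11.5 15.006520003080368
t 4.3833 tcp [ 0.5523 -0.0372  0.2146] grasp u,v,z 0.0428 0.0001 0.2226 tool y [ 0.997 -0.075  0.011] F [ 9.3  2.1 13.8] T [ 0.23 -1.86 -0.03] w 12.0 15.001607537269592
-0.08 -1 87 -0.0415 -0.0628 -0.06023239828266602
0.02 1 2752 0.0437 0.0718 0.07511708696547081
0.02 -1 347 -0.0436 -0.0626 -0.05971550157726911
```

View pics/m2.png

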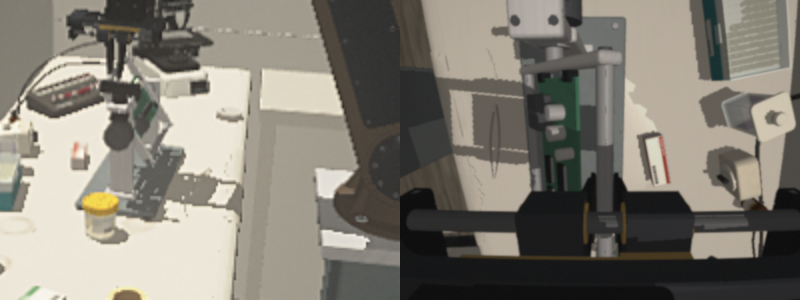

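The bar is held at about −1.0 rad, but the tool was rolled up along it (≈15 N radial, bar ~4 mm toward the tips), so I relax the grip and regrasp with low force.

send_rows([
  [[0,0,0,0,0,0],[0,0,0,0,0,0],[0,0,0,0,0,0],[0,0,0,0,0,0]],
], fingers=20, newtons=4)

```text
time_s: 4.72
position: [0.5492, -0.037, 0.2106]
tool_rot: [-0.0, 0.733, 0.68, -0.0]
ft_force: [0.5, -0.0, -0.1]
grip_width: 0.21
gripper_force: 0.0
```

```bash
cat >> h.py <<'E'
def bar(g,sgn_u=None,lo=.025,hi=.08,r=.08):
    P=cloud(g).reshape(-1,3);m=g["depth"].ravel()>0
    u=(P[:,:2]-c0)@xs;v=(P[:,:2]-c0)@ys;z=P[:,2]-.15
    k=m&(v>lo)&(v<hi)&(abs(np.hypot(u,z)-r)<.013)&(z>-.02)
    if sgn_u: k&=(u*sgn_u>0)
    print("bar n",k.sum(),"u lo/med/hi",np.percentile(u[k],[2,50,98]).round(4),"ztop",np.percentile(z[k],97).round(4),"med",np.median(z[k]).round(4))
E
python3 - <<'E'
from h import *
st();g=cam("wrist");bar(g,1)
E
```

```text
t 4.7167 tcp [ 0.5492 -0.037   0.2106] grasp u,v,z 0.0398 0.0001 0.2186 tool y [ 0.997 -0.075 -0.001] F [ 0.5 -0.  -0.1] T [ 0.    0.05 -0.04] w 20.0 0.0
bar n 2672 u lo/med/hi [0.0381 0.0435 0.0493] ztop 0.0735 med 0.0718
```

send_rows([
  [[0,3.5,1,0,0,0],[0,0,0,0,0,0],[0,0,0,0,0,0],[0,0,0,0,0,0]],
], fingers=0, newtons=4)

```text
time_s: 5.1
position: [0.5531, -0.0373, 0.2093]
tool_rot: [-0.0, 0.733, 0.68, -0.0]
ft_force: [0.0, 0.7, -2.3]
grip_width: 0.123
gripper_force: 4.0
```

Run:
```python
from h import *
st()
th=np.linspace(-1.0,-np.pi,37); y=80*np.cos(th); z=80*np.sin(th)
d=np.round(np.c_[np.diff(y),np.diff(z)],1)
for i in (0,12,24): print([[0,float(a),float(b),0,0,0] for a,b in d[i:i+12]])
```

```text
t 5.1 tcp [ 0.5531 -0.0373  0.2093] grasp u,v,z 0.0437 0.0001 0.2173 tool y [ 0.997 -0.075 -0.001] F [ 0.   0.7 -2.3] T [-0.02  0.05 -0.02] w 11.7 4.000129848718643
[[0, -4.1, -2.5, 0, 0, 0], [0, -4.2, -2.2, 0, 0, 0], [0, -4.3, -1.9, 0, 0, 0], [0, -4.4, -1.7, 0, 0, 0], [0, -4.5, -1.4, 0, 0, 0], [0, -4.6, -1.1, 0, 0, 0], [0, -4.7, -0.9, 0, 0, 0], [0, -4.7, -0.6, 0, 0, 0], [0, -4.7, -0.3, 0, 0, 0], [0, -4.8, -0.0, 0, 0, 0], [0, -4.8, 0.3, 0, 0, 0], [0, -4.7, 0.5, 0, 0, 0]]
[[0, -4.7, 0.8, 0, 0, 0], [0, -4.6, 1.1, 0, 0, 0], [0, -4.6, 1.4, 0, 0, 0], [0, -4.5, 1.6, 0, 0, 0], [0, -4.4, 1.9, 0, 0, 0], [0, -4.2, 2.2, 0, 0, 0], [0, -4.1, 2.4, 0, 0, 0], [0, -4.0, 2.6, 0, 0, 0], [0, -3.8, 2.9, 0, 0, 0], [0, -3.6, 3.1, 0, 0, 0], [0, -3.4, 3.3, 0, 0, 0], [0, -3.2, 3.5, 0, 0, 0]]
[[0, -3.0, 3.7, 0, 0, 0], [0, -2.8, 3.9, 0, 0, 0], [0, -2.5, 4.0, 0, 0, 0], [0, -2.3, 4.2, 0, 0, 0], [0, -2.1, 4.3, 0, 0, 0], [0, -1.8, 4.4, 0, 0, 0], [0, -1.5, 4.5, 0, 0, 0], [0, -1.3, 4.6, 0, 0, 0], [0, -1.0, 4.7, 0, 0, 0], [0, -0.7, 4.7, 0, 0, 0], [0, -0.4, 4.7, 0, 0, 0], [0, -0.1, 4.8, 0, 0, 0]]
```

send_rows([
  [[0,-4.1,-2.5,0,0,0],[0,-4.2,-2.2,0,0,0],[0,-4.3,-1.9,0,0,0],[0,-4.4,-1.7,0,0,0],[0,-4.5,-1.4,0,0,0],[0,-4.6,-1.1,0,0,0],[0,-4.7,-0.9,0,0,0],[0,-4.7,-0.6,0,0,0],[0,-4.7,-0.3,0,0,0],[0,-4.8,0,0,0,0],[0,-4.8,0.3,0,0,0],[0,-4.7,0.5,0,0,0]],
])

```text
time_s: 6.1
position: [0.4983, -0.0331, 0.2213]
tool_rot: [-0.0, 0.733, 0.68, -0.0]
ft_force: [1.2, 0.4, 2.0]
grip_width: 0.124
gripper_force: 4.0
```

Run:
```python
from h import *
st();g=cam("wrist");bar(g)
```

```text
t 6.1 tcp [ 0.4983 -0.0331  0.2213] grasp u,v,z -0.0113 0.0001 0.2293 tool y [ 0.997 -0.075 -0.   ] F [1.2 0.4 2. ] T [ 0.04 -0.31 -0.  ] w 11.8 4.000246077775955
bar n 2737 u lo/med/hi [-0.0159 -0.0101 -0.0045] ztop 0.0858 med 0.0841
```

send_rows([
  [[0,-4.7,0.8,0,0,0],[0,-4.6,1.1,0,0,0],[0,-4.6,1.4,0,0,0],[0,-4.5,1.6,0,0,0],[0,-4.4,1.9,0,0,0],[0,-4.2,2.2,0,0,0],[0,-4.1,2.4,0,0,0],[0,-4.0,2.6,0,0,0],[0,-3.8,2.9,0,0,0],[0,-3.6,3.1,0,0,0],[0,-3.4,3.3,0,0,0],[0,-3.2,3.5,0,0,0]],
])

```text
time_s: 7.15
position: [0.4496, -0.0295, 0.1943]
tool_rot: [0.0, 0.733, 0.68, 0.0]
ft_force: [1.7, 0.7, 0.0]
grip_width: 0.122
gripper_force: 4.0
```

Run:
```python
from h import *
st();g=cam("wrist");bar(g)
```

```text
t 7.15 tcp [ 0.4496 -0.0295  0.1943] grasp u,v,z -0.0601 0.0001 0.2023 tool y [ 0.997 -0.075  0.   ] F [1.7 0.7 0. ] T [ 0.07 -0.27 -0.06] w 11.6 4.000589959323406
bar n 2791 u lo/med/hi [-0.0648 -0.059  -0.0534] ztop 0.0603 med 0.0586
```

send_rows([
  [[0,-3.0,3.7,0,0,0],[0,-2.8,3.9,0,0,0],[0,-2.5,4.0,0,0,0],[0,-2.3,4.2,0,0,0],[0,-2.1,4.3,0,0,0],[0,-1.8,4.4,0,0,0],[0,-1.5,4.5,0,0,0],[0,-1.3,4.6,0,0,0],[0,-1.0,4.7,0,0,0],[0,-0.7,4.7,0,0,0],[0,-0.4,4.7,0,0,0],[0,-0.1,4.8,0,0,0]],
])

```text
time_s: 8.2
position: [0.429, -0.0279, 0.1412]
tool_rot: [-0.001, 0.733, 0.68, -0.001]
ft_force: [-8.3, -1.5, 1.5]
grip_width: 0.123
gripper_force: 4.0
```

```bash
cat >> h.py <<'E'
def both(g):
    P=cloud(g).reshape(-1,3);m=g["depth"].ravel()>0
    u=(P[:,:2]-c0)@xs;v=(P[:,:2]-c0)@ys;z=P[:,2]-.15
    for s in (1,-1):
        k=m&(abs(v)<.08)&(abs(abs(u)-.08)<.01)&(u*s>0)&(abs(z)<.025)
        if k.sum()>10: print("bar",s,k.sum(),"u",np.percentile(u[k],[2,50,98]).round(4),"ztop",np.percentile(z[k],[90,97]).round(4))
    I=g["pixels"].reshape(-1,3).astype(int)
    k=m&(abs(v)<.075)&(abs(u)<.038)&(abs(z)<.015)&(I[:,1]>I[:,0]*1.3)&(I[:,1]>I[:,2]*1.15)
    if k.sum()>30: 
        A=np.c_[u[k],v[k],np.ones(k.sum())]; x=np.linalg.lstsq(A,z[k],rcond=None)[0]; print("board z=au+bv+c",x.round(4),k.sum())
E
python3 - <<'E'
from h import *
st()
for c in ("wrist","scene","side"): g=cam(c);print(c);both(g)
E
```

```text
t 8.2 tcp [ 0.429  -0.0279  0.1412] grasp u,v,z -0.0808 0.0002 0.1492 tool y [ 0.997 -0.075 -0.003] F [-8.3 -1.5  1.5] T [-0.02  1.35  0.01] w 11.7 3.997962176799774
wrist
bar -1 5415 u [-0.0884 -0.08   -0.0716] ztop [0.011  0.0175]
board z=au+bv+c [-0.0586  0.0006  0.0012] 22503
scene
bar 1 109 u [0.0719 0.0755 0.0817] ztop [0.0006 0.0018]
bar -1 122 u [-0.0891 -0.0839 -0.0711] ztop [0.0106 0.0202]
board z=au+bv+c [-0.0493  0.0006  0.    ] 258
side
bar 1 46 u [0.0738 0.078  0.0839] ztop [0.0021 0.0036]
bar -1 62 u [-0.0897 -0.0815 -0.0705] ztop [0.0181 0.0227]
board z=au+bv+c [-0.0612  0.0017  0.0015] 99
```

Board 0.055 rad short of level; lower the bar 4.5 mm more and relieve the side force.

send_rows([
  [[0,-1,1.5,0,0,0],[0,0,1.5,0,0,0],[0,0,1.5,0,0,0],[0,0,0,0,0,0],[0,0,0,0,0,0]],
])

```text
time_s: 8.77
position: [0.4288, -0.0279, 0.1371]
tool_rot: [-0.001, 0.733, 0.68, -0.001]
ft_force: [-5.8, 0.6, 0.0]
grip_width: 0.126
gripper_force: 4.0
```

Run:
```python
from h import *
st()
for c in ("wrist","scene","side"): g=cam(c);print(c);both(g)
```

```text
t 8.7667 tcp [ 0.4288 -0.0279  0.1371] grasp u,v,z -0.0809 0.0002 0.1451 tool y [ 0.997 -0.075 -0.002] F [-5.8  0.6  0. ] T [0.02 0.84 0.04] w 12.0 3.9998106099665165
wrist
bar -1 5523 u [-0.0885 -0.0798 -0.0714] ztop [0.0071 0.0172]
board z=au+bv+c [-0.0097  0.0007  0.0012] 23811
scene
bar 1 99 u [0.0717 0.0757 0.0822] ztop [0.0034 0.0046]
bar -1 120 u [-0.0891 -0.0832 -0.0718] ztop [0.0121 0.0205]
board z=au+bv+c [-0.0126 -0.0004  0.    ] 266
side
bar 1 44 u [0.074  0.0776 0.085 ] ztop [0.0061 0.0067]
bar -1 60 u [-0.0899 -0.082  -0.0706] ztop [0.018  0.0244]
board z=au+bv+c [-0.0017  0.0042  0.0018] 106
```

send_rows([
  [[0,0,0,0,0,0],[0,0,0,0,0,0],[0,0,0,0,0,0],[0,0,0,0,0,0],[0,0,-10,0,0,0],[0,0,-20,0,0,0],[0,0,-30,0,0,0],[0,0,-30,0,0,0],[0,0,-35,0,0,0],[0,0,-30,0,0,0]],
], fingers=26)

```text
time_s: 9.75
position: [0.4295, -0.028, 0.2949]
tool_rot: [0.001, 0.733, 0.68, 0.0]
ft_force: [0.2, -0.3, -0.9]
grip_width: 0.272
gripper_force: 0.0
```

Run:
```python
from h import *
s=st();print(s["q"].round(3))
for c in ("wrist","scene","side"):
    g=cam(c);print(c);both(g)
    P=cloud(g).reshape(-1,3);m=g["depth"].ravel()>0
    u=(P[:,:2]-c0)@xs;v=(P[:,:2]-c0)@ys;z=P[:,2]
    k=m&(abs(v-.143)<.06)&(abs(u)<.06)&(z>.19)&(z<.262)
    print(np.histogram(z[k],np.arange(.19,.265,.005))[0])
    k&=z>.23
    if k.sum()>20:
        r=cv2.minAreaRect((np.c_[u,v][k]*1000).astype(np.float32)); print("T (u,v mm)",r,z[k].max(),k.sum())
```

```text
t 9.75 tcp [ 0.4295 -0.028   0.2949] grasp u,v,z -0.0803 0.0001 0.3029 tool y [ 0.997 -0.075  0.002] F [ 0.2 -0.3 -0.9] T [-0.    0.01  0.01] w 25.9 0.0
[-0.219  0.131  1.904  0.     1.105 -0.144]
wrist
bar 1 1903 u [0.0737 0.0774 0.0845] ztop [0.0051 0.0057]
bar -1 1849 u [-0.0859 -0.0797 -0.0744] ztop [0.0069 0.0073]
board z=au+bv+c [-0.0102  0.0014  0.0012] 9402
[  27   21   57  223 1911   57  162  324  241  272  290  934  149    0
    0]
T (u,v mm) ((-0.37200164794921875, 140.29266357421875), (7.59138298034668, 73.52500915527344), 88.03005981445312) 0.25255007338978197 1886
scene
bar 1 144 u [0.0714 0.0754 0.0828] ztop [0.0037 0.0046]
bar -1 171 u [-0.0875 -0.0845 -0.0781] ztop [0.0055 0.0069]
board z=au+bv+c [-0.0134 -0.0011 -0.0001] 464
[11  8 25 38 41  9 13 15 22 23 25 36  0  0  0]
T (u,v mm) ((-0.9068717956542969, 141.72650146484375), (14.734553337097168, 76.19824981689453), 89.27085876464844) 0.24983245005696272 106
side
bar 1 43 u [0.0735 0.078  0.0856] ztop [0.0054 0.0063]
bar -1 54 u [-0.0853 -0.0812 -0.0745] ztop [0.007  0.0079]
board z=au+bv+c [-0.0169  0.0019  0.0013] 133
[10  3 12 20 33 11 12 19 29 32 26 35 10  0  0]
T (u,v mm) ((2.317821502685547, 145.83282470703125), (16.482093811035156, 75.1701431274414), 88.9313735961914) 0.2522945454950823 132
```

send_rows([
  [[36,20,0,0,0,0],[36,20,0,0,0,0],[36,20,0,0,0,0],[35,20,0,0,0,0],[0,0,0,0,0,-0.12],[0,0,0,0,0,-0.12],[0,0,0,0,0,-0.12],[0,0,0,0,0,-0.12],[0,0,0,0,0,-0.12],[0,0,0,0,0,-0.12],[0,0,0,0,0,-0.12],[0,0,0,0,0,-0.12]],
], fingers=40)

```text
time_s: 10.9
position: [0.5197, 0.1086, 0.2911]
tool_rot: [-0.001, 0.333, 0.943, -0.0]
ft_force: [-0.3, 0.5, 0.9]
grip_width: 0.419
gripper_force: 0.0
```

send_rows([
  [[0,0,0,0,0,-0.12],[0,0,0,0,0,-0.12],[0,0,0,0,0,-0.12],[0,0,0,0,0,-0.12],[0,0,0,0,0,-0.11],[0,0,0,0,0,0],[0,0,0,0,0,0]],
])

```text
time_s: 11.48
position: [0.5198, 0.1086, 0.2916]
tool_rot: [-0.001, 0.05, 0.999, -0.0]
ft_force: [-0.3, -0.4, 0.8]
grip_width: 0.419
gripper_force: 0.0
```

Run:
```python
from h import *
s=st();print(s["q"].round(3))
g=cam("wrist");save(g,"w5.png")
P=cloud(g).reshape(-1,3);m=g["depth"].ravel()>0
u=(P[:,:2]-c0)@xs;v=(P[:,:2]-c0)@ys;z=P[:,2]
k=m&(abs(v-.143)<.03)&(abs(u)<.06)&(z>.246)&(z<.255)
r=cv2.minAreaRect((np.c_[u,v][k]*1000).astype(np.float32)); print("T (u,v mm)",r,k.sum(),np.percentile(v[k],[3,50,97]))
for a in (-.03,-.015,0,.015,.03):
    q=k&(abs(u-a)<.004)
    if q.sum()>5: print(a,np.percentile(v[q],[3,97]).round(4),q.sum())
```

```text
t 11.4833 tcp [0.5198 0.1086 0.2916] grasp u,v,z -0.0004 0.143 0.2996 tool y [ 0.099  0.995 -0.   ] F [-0.3 -0.4  0.8] T [ 0.15 -0.05 -0.01] w 39.9 0.0
[ 0.081  0.292  1.696  0.     1.154 -1.39 ]
T (u,v mm) ((-0.3686714172363281, 143.33493041992188), (11.792527198791504, 73.38288879394531), 88.74811553955078) 1596 [0.13783657 0.14345328 0.14895516]
-0.03 [0.1388 0.1496] 200
-0.015 [0.1384 0.1493] 187
0 [0.1379 0.1491] 184
0.015 [0.1374 0.1481] 169
0.03 [0.137  0.1479] 152
```

View pics/w5.png

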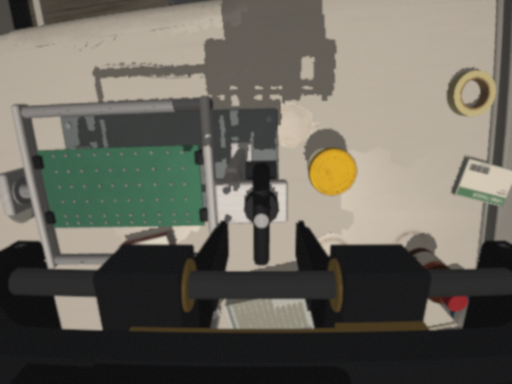

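The board shows its solder side up, and the T-bar (col 262) is centred between the fingers (225–300). Descend and grip.

send_rows([
  [[0,0,20,0,0,0],[0,0,20,0,0,0],[0,0,11,0,0,0],[0,0,6,0,0,0],[0,0,0,0,0,0],[0,0,0,0,0,0]],
])

```text
time_s: 12.03
position: [0.5201, 0.1086, 0.2358]
tool_rot: [0.0, 0.049, 0.999, 0.0]
ft_force: [0.5, 0.4, -0.0]
grip_width: 0.421
gripper_force: 0.0
```

send_rows([
  [[0,0,0,0,0,0],[0,0,0,0,0,0],[0,0,0,0,0,0],[0,0,0,0,0,0],[0,0,0,0,0,0],[0,0,0,0,0,0],[0,0,0,0,0,0],[0,0,0,0,0,0]],
], fingers=0, newtons=50)

```text
time_s: 12.7
position: [0.5206, 0.1081, 0.2372]
tool_rot: [0.002, 0.048, 0.999, -0.0]
ft_force: [-1.3, -5.2, 10.2]
grip_width: 0.126
gripper_force: 53.3
```

Run:
```python
from h import *
st()
```

```text
t 12.7 tcp [0.5206 0.1081 0.2372] grasp u,v,z 0.0005 0.1427 0.2452 tool y [ 0.096  0.995 -0.   ] F [-1.3 -5.2 10.2] T [-0.73  0.18 -0.11] w 12.0 53.334708098373085
```

send_rows([
  [[0,0,0,0,0,0.04],[0,0,0,0,0,0.04],[0,0,0,0,0,0.04],[0,0,0,0,0,0.04],[0,0,0,0,0,0.04],[0,0,0,0,0,0.04],[0,0,0,0,0,0.04],[0,0,0,0,0,0.04],[0,0,0,0,0,0.04],[0,0,0,0,0,0.04]],
])

```text
time_s: 13.53
position: [0.5205, 0.1077, 0.2372]
tool_rot: [0.002, 0.246, 0.969, -0.001]
ft_force: [-1.3, -7.8, 10.3]
grip_width: 0.125
gripper_force: 53.7
```

```bash
cat >> h.py <<'E'
def kn():
    s=st(); w,x,y,z=s["tool_rot"]; R=Rn.from_quat([x,y,z,w]).as_matrix()
    t=R[:2,1]; a=-np.arctan2(t@-xs, t@ys)  # ccw from ys is toward -xs
    print("knob angle %.3f"%a,"Tz %.3f"%s["ft_torque"][2])
E
python3 - <<'E'
from h import *
kn()
g=cam("side");P=cloud(g).reshape(-1,3);m=g["depth"].ravel()>0
for _ in range(3): cam("side"); s=arm.get_state();print(s["ft_torque"].round(3),s["ft_force"].round(1))
E
```

```text
t 13.5333 tcp [0.5205 0.1077 0.2372] grasp u,v,z 0.0004 0.1422 0.2452 tool y [ 0.477  0.879 -0.   ] F [-1.3 -7.8 10.3] T [-1.36  0.34  0.18] w 11.9 53.65512008371297
knob angle 0.423 Tz 0.181
[-1.333  0.334 -0.159] [-2.4 -7.3 10.2]
[-1.327  0.307 -0.211] [-1.7 -8.3 11.4]
[-1.355  0.338 -0.148] [-1.7 -8.4 10. ]
```

send_rows([
  [[0,0,0,0,0,0.04],[0,0,0,0,0,0.04],[0,0,0,0,0,0.04],[0,0,0,0,0,0.04],[0,0,0,0,0,0.04],[0,0,0,0,0,0.04],[0,0,0,0,0,0.04],[0,0,0,0,0,0.04],[0,0,0,0,0,0.04]],
])

```text
time_s: 14.48
position: [0.5202, 0.1074, 0.2372]
tool_rot: [0.001, 0.416, 0.91, -0.001]
ft_force: [-3.2, -9.2, 11.8]
grip_width: 0.123
gripper_force: 53.7
```

Run:
```python
from h import *
kn()
```

```text
t 14.4833 tcp [0.5202 0.1074 0.2372] grasp u,v,z 0.0002 0.1419 0.2452 tool y [0.756 0.654 0.   ] F [-3.2 -9.2 11.8] T [-1.85  0.61  0.21] w 11.7 53.65723062423058
knob angle 0.783 Tz 0.207
```

send_rows([
  [[0,0,0,0,0,0.04],[0,0,0,0,0,0.04],[0,0,0,0,0,0.04],[0,0,0,0,0,0.04]],
])

```text
time_s: 14.82
position: [0.5201, 0.1073, 0.2372]
tool_rot: [0.001, 0.487, 0.873, -0.001]
ft_force: [-4.2, -10.7, 12.6]
grip_width: 0.126
gripper_force: 53.6
```

Run:
```python
from h import *
kn()
```

```text
t 14.8167 tcp [0.5201 0.1073 0.2372] grasp u,v,z 0.0001 0.1418 0.2452 tool y [0.851 0.526 0.   ] F [ -4.2 -10.7  12.6] T [-1.95  0.76  0.19] w 12.0 53.55663346359506
knob angle 0.943 Tz 0.193
```

send_rows([
  [[0,0,0,0,0,0.04],[0,0,0,0,0,0.04],[0,0,0,0,0,0.04],[0,0,0,0,0,0.04]],
])

```text
time_s: 15.15
position: [0.5199, 0.1072, 0.2372]
tool_rot: [0.001, 0.555, 0.832, -0.001]
ft_force: [-5.3, -10.9, 12.7]
grip_width: 0.125
gripper_force: 53.4
```

Run:
```python
from h import *
kn()
```

```text
t 15.15 tcp [0.5199 0.1072 0.2372] grasp u,v,z -0.0001 0.1417 0.2452 tool y [0.924 0.383 0.   ] F [ -5.3 -10.9  12.7] T [-2.08  0.92  0.24] w 11.9 53.40951160818804
knob angle 1.103 Tz 0.237
```

send_rows([
  [[0,0,0,0,0,0.03],[0,0,0,0,0,0.03],[0,0,0,0,0,0.03],[0,0,0,0,0,0.03]],
])

```text
time_s: 15.48
position: [0.5198, 0.1072, 0.2372]
tool_rot: [0.001, 0.604, 0.797, -0.001]
ft_force: [-5.3, -11.6, 13.6]
grip_width: 0.124
gripper_force: 53.3
```

Run:
```python
from h import *
kn()
```

```text
t 15.4833 tcp [0.5198 0.1072 0.2372] grasp u,v,z -0.0002 0.1417 0.2452 tool y [0.963 0.271 0.   ] F [ -5.3 -11.6  13.6] T [-2.13  1.07  0.26] w 11.8 53.32785930368118
knob angle 1.222 Tz 0.255
```

send_rows([
  [[0,0,0,0,0,0.03],[0,0,0,0,0,0.03],[0,0,0,0,0,0.03],[0,0,0,0,0,0.03]],
])

```text
time_s: 15.82
position: [0.5197, 0.1071, 0.2372]
tool_rot: [0.001, 0.651, 0.759, -0.001]
ft_force: [-6.0, -11.5, 13.7]
grip_width: 0.123
gripper_force: 53.5
```

Run:
```python
from h import *
kn()
g=cam("side");both(g);save(g,"s6.png")
a=cv2.resize(g["pixels"][165:225,215:285],(700,600),interpolation=cv2.INTER_CUBIC)
cv2.imwrite("pics/s6c.png",cv2.cvtColor(a,cv2.COLOR_RGB2BGR))
```

```text
t 15.8167 tcp [0.5197 0.1071 0.2372] grasp u,v,z -0.0003 0.1416 0.2452 tool y [0.988 0.154 0.   ] F [ -6.  -11.5  13.7] T [-2.2   1.23  0.32] w 11.7 53.529613801511005
knob angle 1.342 Tz 0.320
bar 1 52 u [0.074  0.0778 0.0856] ztop [0.0054 0.0062]
bar -1 54 u [-0.0857 -0.0808 -0.0748] ztop [0.0072 0.0082]
board z=au+bv+c [-0.0066  0.0017  0.0017] 138
```

View pics/s6c.png

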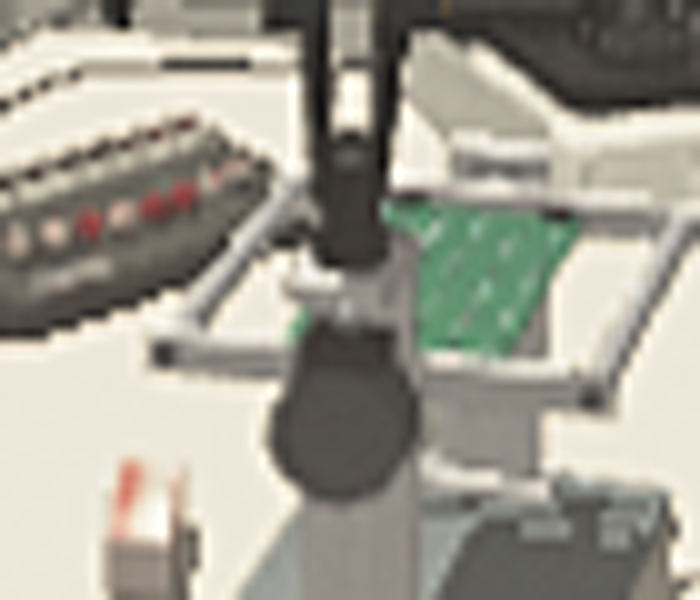

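The shoe now sits on the drum (contact fitted at about 1.0 rad, torque up 0.12 N m). About 0.13 rad more.

send_rows([
  [[0,0,0,0,0,0.03],[0,0,0,0,0,0.03],[0,0,0,0,0,0.03],[0,0,0,0,0,0.03]],
])

```text
time_s: 16.2
position: [0.5196, 0.1071, 0.2372]
tool_rot: [0.001, 0.695, 0.719, -0.001]
ft_force: [-7.4, -12.1, 15.2]
grip_width: 0.122
gripper_force: 53.6
```

Run:
```python
from h import *
kn()
```

```text
t 16.2 tcp [0.5196 0.1071 0.2372] grasp u,v,z -0.0005 0.1416 0.2452 tool y [0.999 0.034 0.   ] F [ -7.4 -12.1  15.2] T [-2.2   1.36  0.34] w 11.6 53.55540646472946
knob angle 1.462 Tz 0.339
```

send_rows([
  [[0,0,0,0,0,0.02],[0,0,0,0,0,0.02]],
])

```text
time_s: 16.37
position: [0.5195, 0.1071, 0.2372]
tool_rot: [0.001, 0.709, 0.705, -0.001]
ft_force: [-8.3, -11.9, 13.9]
grip_width: 0.123
gripper_force: 53.7
```

Run:
```python
from h import *
kn()
```

```text
t 16.3667 tcp [0.5195 0.1071 0.2372] grasp u,v,z -0.0005 0.1416 0.2452 tool y [ 1.    -0.005  0.   ] F [ -8.3 -11.9  13.9] T [-2.25  1.3   0.35] w 11.7 53.69449910125695
knob angle 1.501 Tz 0.352
```

send_rows([
  [[0,0,0,0,0,0],[0,0,0,0,0,0],[0,0,0,0,0,0],[0,0,0,0,0,0],[0,0,0,0,0,0],[0,0,0,0,0,0],[0,0,-10,0,0,0],[0,0,-25,0,0,0],[0,0,-30,0,0,0],[0,0,-30,0,0,0],[0,0,0,0,0,0],[0,0,0,0,0,0]],
], fingers=40)

```text
time_s: 17.37
position: [0.5201, 0.1087, 0.3324]
tool_rot: [0.001, 0.709, 0.705, 0.001]
ft_force: [-0.3, -0.2, -1.0]
grip_width: 0.421
gripper_force: 0.0
```

Run:
```python
from h import *
kn()
for c in ("wrist","scene","side"):
    g=cam(c);print(c);both(g)
    P=cloud(g).reshape(-1,3);m=g["depth"].ravel()>0
    u=(P[:,:2]-c0)@xs;v=(P[:,:2]-c0)@ys;z=P[:,2]
    k=m&(abs(v-.143)<.045)&(abs(u)<.045)&(z>.243)&(z<.255)
    if k.sum()>9: print("T",cv2.minAreaRect((np.c_[u,v][k]*1000).astype(np.float32)))
```

```text
t 17.3667 tcp [0.5201 0.1087 0.3324] grasp u,v,z -0.0001 0.1432 0.3404 tool y [ 1.    -0.005  0.003] F [-0.3 -0.2 -1. ] T [-0.02  0.06  0.01] w 40.0 0.0
knob angle 1.501 Tz 0.006
wrist
bar 1 199 u [0.0744 0.0781 0.0855] ztop [0.005  0.0058]
bar -1 198 u [-0.0849 -0.0781 -0.0742] ztop [0.0068 0.0071]
board z=au+bv+c [-0.0103  0.      0.0011] 3547
T ((-0.06314611434936523, 144.25680541992188), (11.551836013793945, 73.0347900390625), 4.235336780548096)
scene
bar 1 147 u [0.071  0.0756 0.0828] ztop [0.0037 0.0048]
bar -1 171 u [-0.0883 -0.0843 -0.0772] ztop [0.006  0.0068]
board z=au+bv+c [-0.0109 -0.0011  0.    ] 459
T ((-2.8455748558044434, 140.68052673339844), (10.105203628540039, 72.8855972290039), 2.474836587905884)
side
bar 1 53 u [0.0742 0.0777 0.0853] ztop [0.0059 0.0067]
bar -1 53 u [-0.0857 -0.0812 -0.0737] ztop [0.008  0.0089]
board z=au+bv+c [-0.0084  0.0029  0.0016] 140
T ((0.34604883193969727, 144.96827697753906), (10.46595287322998, 74.24028778076172), 3.2300119400024414)
```

```bash
python3 -c "
from rig import arm
print(arm.finish_job())"
```

```text
the job is handed in; nothing more can be done
None
```

The board is turned over with its parts facing down, level to about 0.01 rad. The clamp knob is tightened to about 1.5 rad, where the torque had grown by about 0.16 N m, roughly 34 N on the drum by estimate. The robot is clear of everything and the job is handed in; the hand-in returned no verdict.

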